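# Change over the tube-cap drawers

### The job

Change the blood-tube station over from orange caps to light-blue ones, using only pushes of the fingertips and never pinching a drawer front: first push the orange drawer fully shut, letting the little vial in it ride in upright and untouched; then reach in behind the front of the light-blue drawer, which stands ajar, and push it out until it is fully open. Leave the navy drawer and everything else as it is, and finish clear.

Things in the scene. Friction and masses are not known exactly. Their poses are not given: they have to be found in the camera images.
- orange_unit: white one-drawer housing with orange colour patch on its roof, 112 wide (its y), 200 deep (its x), 80 high, fixed on a 12 mm carrier plate. Origin: bottom centre of its front, 12 mm above the table; +x points from the front into the housing, -x is the way the drawer comes out, z up.
- orange_drawer (a joint): how far the orange drawer is pulled out, m: 0 = fully shut, 0.14 = fully open at its stop. It slides freely against about 2 N of friction and stays where it is left.
- orange_front (a point): middle of the top edge of the orange drawer's front, on its outer face, 78 above the table; axes as the housing. Front: plain upright panel, no handle, 108 wide, 62 high, 8 thick, when shut 8 proud of the housing. Behind it an open tray, 98 wide: side walls 24 and floor 56 below this point; clear bay to 80 back of this face, then a divider and tube caps, 36 or more below.
- sky_unit: white one-drawer housing with light (sky) blue colour patch on its roof, 112 wide (its y), 200 deep (its x), 80 high, fixed on a 12 mm carrier plate. Origin: bottom centre of its front, 12 mm above the table; +x points from the front into the housing, -x is the way the drawer comes out, z up.
- sky_drawer (a joint): how far the light (sky) blue drawer is pulled out, m: 0 = fully shut, 0.14 = fully open at its stop. It slides freely against about 2 N of friction and stays where it is left.
- sky_front (a point): middle of the top edge of the light (sky) blue drawer's front, on its outer face, 78 above the table; axes as the housing. Front: plain upright panel, no handle, 108 wide, 62 high, 8 thick, when shut 8 proud of the housing. Behind it an open tray, 98 wide: side walls 24 and floor 56 below this point; clear bay to 80 back of this face, then a divider and tube caps, 36 or more below.
- navy_unit: white one-drawer housing with dark navy blue colour patch on its roof, 112 wide (its y), 200 deep (its x), 80 high, fixed on a 12 mm carrier plate. Origin: bottom centre of its front, 12 mm above the table; +x points from the front into the housing, -x is the way the drawer comes out, z up.
- navy_drawer (a joint): how far the dark navy blue drawer is pulled out, m: 0 = fully shut, 0.14 = fully open at its stop. It slides freely against about 2 N of friction and stays where it is left.
- navy_front (a point): middle of the top edge of the dark navy blue drawer's front, on its outer face, 78 above the table; axes as the housing. Front: plain upright panel, no handle, 108 wide, 62 high, 8 thick, when shut 8 proud of the housing. Behind it an open tray, 98 wide: side walls 24 and floor 56 below this point; clear bay to 80 back of this face, then a divider and tube caps, 36 or more below.
- vial: loose amber glass vial with a white cap standing upright in the front bay of the orange drawer, 21 diameter, 34 high; origin at the centre of its underside.
- spare_vial: loose amber vial with a purple cap standing in the front bay of the navy drawer, 21 diameter, 34 high; bystander; origin at the centre of its underside.
- tube_rack: loose white tube rack, 120 x 190, 105 high with its capped blood tubes, on the robot's right; bystander; origin at the centre of its underside.
- sanitiser: loose clear bottle, 60 diameter, 130 high, on the robot's left; bystander; origin at the centre of its underside.
- cap_tray: loose white tray of light-blue caps, 100 x 140 x 25, on the robot's left; bystander; origin at the centre of its underside.
- beaker: loose clear plastic beaker, 60 diameter, 70 high, on the robot's right; bystander; origin at the centre of its underside.
- label_roll: loose roll of labels lying flat, 76 diameter, 30 high, in front of the drawers on the robot's left; bystander; origin at the centre of its underside.

How it is judged:
By the outcome, as a careful person would: the job done as asked, in the order asked, and still so for the second after the job is handed in, with the robot touching nothing.
It also fails if it takes over 45 s, if anything falls off the work surface, if the arm or the gripper's body presses on something with over 40 N, if the wrist force passes 120 N, or if a joint passes its speed limit or range.

### The arm

A 7-joint arm with a two-finger parallel gripper is mounted at the origin on the work surface. World frame = base frame: x ahead of the robot, y to its left, z up, the work surface at z = 0. Lengths are in m, angles in rad, forces in N, time in s.
With the tool pointing down it reaches from about 0.4 to 0.85 m from the base axis. Payload 6.9 kg.
Tool frame: the origin (TCP) lies on the centre line of the jaws, within the pads' length; the fingertips stand r.tips_ahead ahead of it and the grasp point (between the pads) is the TCP (r.tips_ahead is the distance from the TCP to the fingertips, in m); z points along the fingers, y is the line along which they close (so a half turn about z gives the same grasp; the last joint's range is limited). The gripper opens to 85 mm and grips with 20 to 120 N. Pads are 22 mm wide; open, the fingers measure 114 mm over their backs; the gripper's body (76 mm by 85 mm) begins 54 mm behind the grasp point. The pads swing forward as they close: fully open they stand 13 mm farther back than shut.
Start: joints at [-1.103, 0.507, -0.238, 1.5, 0.126, 1.149, -0.155], TCP at [0.222, 0.584, 0.213] pointing down, gripper open.
Joint ranges: [-3.08, 3.08], [-0.24, 2.05], [-1.43, 1.35], [0, 2.5], [-1.52, 4.66], [0.17, 1.96], [-2.89, 2.89]. Speed limits (rad/s): [2.39, 2.39, 3.14, 3.14, 3.14, 3.14, 3.14].

### API

Orientations are given as a unit quaternion [x, y, z, w].
In Python, from workcell import state, imaging, order, r gives the robot as it stands.
- The arm moves only by the shell command python3 -m crank 'ROWS' [FORCE]. ROWS is a JSON object of lists of equal length, an entry for each row: "jaw": the finger opening in mm, from 0 to 85.4; "delta_pos": the shift along the tool's x, y, z in mm, a list of three; "twist": the turn about the tool's z in rad. In form: {"jaw": [jaw, ...], "delta_pos": [[dx, dy, dz], ...], "twist": [twist, ...]}. A call has 1 to 20 rows; each row is the pose to reach, as a shift and turn from the pose commanded when the call began, along the tool's axes at that moment; what a row does not reach only later rows make up. A row lasts 1/12 s, in which the tool goes at most 41.7 mm and 7.16 degrees, less where a joint would pass 70% of its speed; a pose out of reach is approached as far as the arm can. A call with a gripper value outside its range is refused whole. The fingers move at their own pace and stop on an object; FORCE is the grip in N (left out, the last holds). Time passes only in rows, so rows that repeat a pose let the fingers close. It gives the time, the measured TCP pose, the force, the opening and the grip force at its end, in the units of the state.
- state(): the state, without advancing time (a new reading comes with each control period).
- imaging.snapshot(name): name is "side" or "top"; returns the picture (420x560x3 uint8, red, green, blue); there is no depth.
- imaging.camera_model(name): a dict with "fovy" (degrees; the focal length in pixels is half the picture's height over the tangent of half this angle, whatever the lens; pixels are square), "cx", "cy" (the principal point, pixels), "rvec" (rotation vector, rad) and "tvec" (3), from world to camera coordinates, as OpenCV has them. Camera axes: x right, y down, z forward; pixel columns grow to the right and rows downward; lengths in m; the calibration is good to about 2 mm. A picture is of the moment at which its call begins. camera_model takes no time and is no camera call.
- order.finish_job(): hands the job in; it is judged then, once.
The state is a dict: "time_s": time; "qpos": joint angles; "qd": joint speeds; "tau": joint torques, N m; "tool_pos": TCP position; "ee_rot": TCP orientation; "wrist_force": force on the tool from outside, world axes, zero at the start; "ft_torque": the same for the moment, N m; "opening": finger opening in m; "finger_force": force on a finger pad.
Only numpy, scipy, OpenCV 4.12 (cv2) and the standard library are available. Lean on these libraries where they do the work, as an engineer would, in place of code of your own. Each camera call takes 0.05 s, during which the arm holds its last target. There are 200 camera calls.

## Working session

There is one attempt and no reset: what is moved stays moved. The work goes in short steps, Python scripts to look and compute and a shell command to move; the robot and the scene stay as the last step left them, time stands still between calls to the robot, and variables do not carry over. Pictures are saved under pics/ and viewed, at most 10 in all, crops included, and the job is handed in when it is done.

```bash
mkdir -p pics; python3 - <<'E'
from workcell import state, imaging, order, r
import cv2
for n in("top","side"):
    cv2.imwrite(f"pics/{n}0.png",cv2.cvtColor(imaging.snapshot(n),cv2.COLOR_RGB2BGR)); print(imaging.camera_model(n))
s=state();print(s,r.tips_ahead)
E
```

```text
{'fovy': 48.44742560045271, 'cx': 274.4941252322715, 'cy': 210.53534360769513, 'rvec': array([ 2.14861095, -2.11854762,  0.22175387]), 'tvec': array([-0.00240135,  0.51387938,  1.12761894])}
{'fovy': 49.34904919538538, 'cx': 280.81883674147093, 'cy': 201.5011930690854, 'rvec': array([ 2.14937073, -0.17180783,  0.08322132]), 'tvec': array([-0.4925225 ,  0.13115601,  1.25002208])}
{'time_s': 0.1, 'qpos': array([-1.10249472,  0.50827142, -0.2375375 ,  1.50099916,  0.12569116,
        1.1488707 , -0.15481251]), 'qd': array([ 2.04619627e-03, -2.47694545e-03,  1.37582962e-03, -1.04193965e-03,
        1.64635872e-03, -8.19786264e-05, -1.61316086e-03]), 'tau': array([-3.55026707e-03, -6.21843553e+01, -2.19380356e+00, -2.50210708e+01,
        1.26726012e-02,  7.83921161e-03, -4.71565912e-06]), 'tool_pos': array([0.22171004, 0.58387142, 0.21271747]), 'ee_rot': array([ 1.80409006e-01,  9.83591369e-01, -7.68810654e-04, -1.36717415e-04]), 'wrist_force': array([ 0.83472633,  1.40270963, -0.2168296 ]), 'ft_torque': array([-0.02620209,  0.02334301, -0.01958799]), 'finger_force': 0.0, 'opening': 0.08548631702847075} 0.019
```

View pics/top0.png

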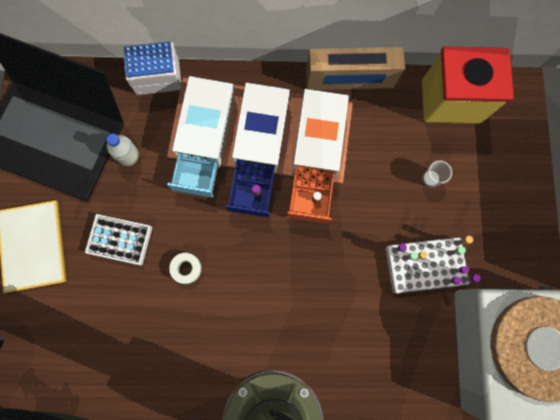

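View pics/side0.png

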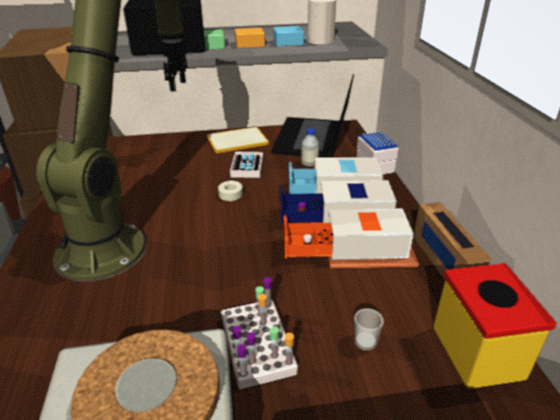

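The top view shows light-blue, navy and orange units from left to right, at about (205,120), (262,125) and (322,130). Their drawers open toward the robot (down), with fronts at about y=190, 212 and 217. The side view agrees. I'll zoom in for corner pixels.

```bash
python3 - <<'E'
import cv2
im=cv2.imread("pics/top0.png")[70:230,155:365]
cv2.imwrite("pics/top0z.png",cv2.resize(im,None,fx=3.75,fy=3.75,interpolation=cv2.INTER_CUBIC))
E
cat > h.py <<'E'
import numpy as np, cv2
from workcell import imaging
def cam(n):
    m=imaging.camera_model(n); h=420
    f=h/2/np.tan(np.radians(m["fovy"])/2)
    K=np.array([[f,0,m["cx"]],[0,f,m["cy"]],[0,0,1]]); return K,m["rvec"],m["tvec"]
def ray(n,u,v,z):
    K,rv,t=cam(n); R=cv2.Rodrigues(rv)[0]
    d=R.T@np.linalg.solve(K,[u,v,1]); c=-R.T@t
    return c+d*(z-c[2])/d[2]
def proj(n,P):
    K,rv,t=cam(n); return cv2.projectPoints(np.array(P,float).reshape(-1,1,3),rv,t,K,None)[0].reshape(-1,2)
E
```

```text
(no output)
```

View pics/top0z.png

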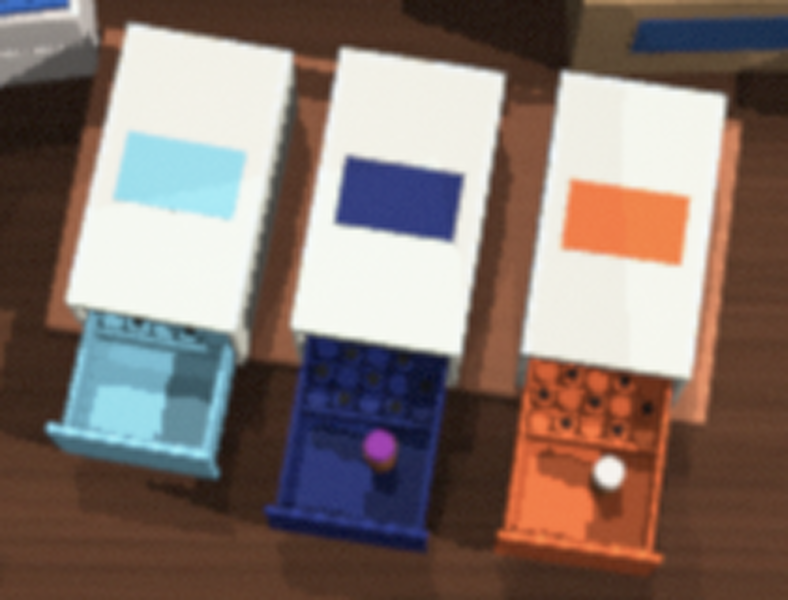

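The zoom gives usable roof corners: orange roof front (524,355)–(690,378), light-blue roof front (70,302)–(240,333). The front top edges are at about (500,538)–(660,562) and (50,430)–(218,466). Next I fit the poses.

```bash
python3 - <<'E'
from h import *
from workcell import state
from scipy.spatial.transform import Rotation as Ro
from scipy.optimize import least_squares
f=lambda x,y:(155+(x+.5)/3.75-.5,70+(y+.5)/3.75-.5)
D={"sky":([(130,25),(293,50),(240,333),(70,302)],[(50,430),(218,466)]),
"navy":([(340,48),(505,73),(458,355),(295,330)],[(270,515),(425,540)]),
"orange":([(562,72),(726,97),(690,378),(524,355)],[(500,538),(660,562)])}
L=np.array([[.2,.056],[.2,-.056],[0,-.056],[0,.056]])
for n,(c,fr) in D.items():
    W=np.array([ray("top",*f(*p),.092)[:2] for p in c])
    def T(p,q): cs,sn=np.cos(p[2]),np.sin(p[2]); return np.array(p[:2])+q@np.array([[cs,sn],[-sn,cs]])
    s=least_squares(lambda p:(T(p,L)-W).ravel(),[.7,0,0]); p=s.x
    F=np.array([ray("top",*f(*q),.078)[:2] for q in fr])
    loc=(F-p[:2])@np.array([[np.cos(p[2]),-np.sin(p[2])],[np.sin(p[2]),np.cos(p[2])]])
    print(n,p.round(4),"res mm",np.abs(s.fun).max()*1e3,"front local",loc.round(4).tolist(),"mid",F.mean(0).round(4))
print("vial",ray("top",*f(609,470),.056), "roll",ray("top",185,268,.03))
s=state();print(Ro.from_quat(s["ee_rot"]).as_matrix().round(3))
E
```

```text
sky [ 0.6441  0.2014 -0.1501] res mm 1.641905111286479 front local [[-0.0836, 0.0557], [-0.0891, -0.0574]] mid [0.5586 0.2134]
navy [ 0.63    0.0553 -0.1367] res mm 1.7318921412246522 front local [[-0.123, 0.0513], [-0.124, -0.0513]] mid [0.5077 0.0721]
orange [ 0.6161 -0.0967 -0.1308] res mm 0.9183109914271403 front local [[-0.1218, 0.0537], [-0.1223, -0.0521]] mid [ 0.4952 -0.08  ]
vial [ 0.55401606 -0.10180301  0.056     ] roll [0.368097   0.22549242 0.03      ]
[[-0.935  0.355 -0.001]
 [ 0.355  0.935 -0.001]
 [-0.    -0.002 -1.   ]]
```

```bash
python3 -m crank '{"jaw":[0,0,0,0,0,0,0,0,0,0,0,0,0,0,0,0,0,0,0,0],"delta_pos":[[-15,-17,0],[-38,-44,0],[-63,-74,0],[-88,-103,0],[-114,-133,0],[-139,-162,0],[-164,-191,0],[-190,-222,0],[-215,-251,0],[-240,-280,0],[-266,-310,0],[-291,-340,0],[-316,-369,0],[-342,-399,0],[-367,-428,0],[-393,-458,0],[-418,-488,0],[-442,-516,0],[-457,-533,0],[-457,-533,0]],"twist":[-0.02,-0.04,-0.06,-0.08,-0.1,-0.12,-0.14,-0.16,-0.18,-0.2,-0.21,-0.22,-0.232,-0.232,-0.232,-0.232,-0.232,-0.232,-0.232,-0.232]}'
cat >> h.py <<'E'
def loc(p,q):  # tool pos in unit frame p=(x,y,yaw)
    c,s=np.cos(p[2]),np.sin(p[2]); d=np.array(q[:2])-p[:2]; return np.array([c*d[0]+s*d[1],-s*d[0]+c*d[1]])
SKY=np.array([.6441,.2014,-.1501]); ORA=np.array([.6161,-.0967,-.1308])
def rep(p,n=None):
    from workcell import state
    from scipy.spatial.transform import Rotation as Ro
    s=state(); R=Ro.from_quat(s["ee_rot"]).as_matrix()
    print("t",s["time_s"],"loc mm",loc(p,s["tool_pos"])*1e3,"tcp z",s["tool_pos"][2],"F",s["wrist_force"].round(1),"yaw err",np.arctan2(-R[1,0],-R[0,0])-p[2])
    if n: cv2.imwrite(f"pics/{n}.png",cv2.cvtColor(imaging.snapshot(n.split('_')[0]),cv2.COLOR_RGB2BGR))
E
python3 -c "
from h import *; rep(ORA)"
```

```text
time_s: 1.77
tool_pos: [0.4608, -0.0818, 0.2132]
ee_rot: [0.069, 0.998, -0.001, 0.0]
wrist_force: [-0.1, -0.5, 0.4]
opening: 0.0
finger_force: 0.0
t 1.7667 loc mm [-155.92472481   -5.445455  ] tcp z 0.2131818334435497 F [-0.1 -0.5  0.4] yaw err -0.007198495876391098
```

```bash
python3 -m crank '{"jaw":[0,0,0,0,0,0,0],"delta_pos":[[4,5,20],[4,5,55],[4,5,90],[4,5,125],[4,5,145],[4,5,149],[4,5,149]],"twist":[0,0,0,0,0,0,0]}'; python3 - <<'E'
from h import *
rep(ORA,"side_1"); im=cv2.imread("pics/side_1.png")[150:290,210:420]
cv2.imwrite("pics/side_1z.png",cv2.resize(im,None,fx=3.75,fy=3.75))
E
```

```text
time_s: 2.35
tool_pos: [0.4555, -0.0701, 0.0635]
ee_rot: [0.065, 0.998, 0.0, -0.002]
wrist_force: [0.5, -0.6, 0.4]
opening: -0.0002
finger_force: 0.0
t 2.35 loc mm [-162.71696453    5.47120838] tcp z 0.06346814415618969 F [ 0.5 -0.6  0.4] yaw err 0.000582531592471236
```

View pics/side_1z.png

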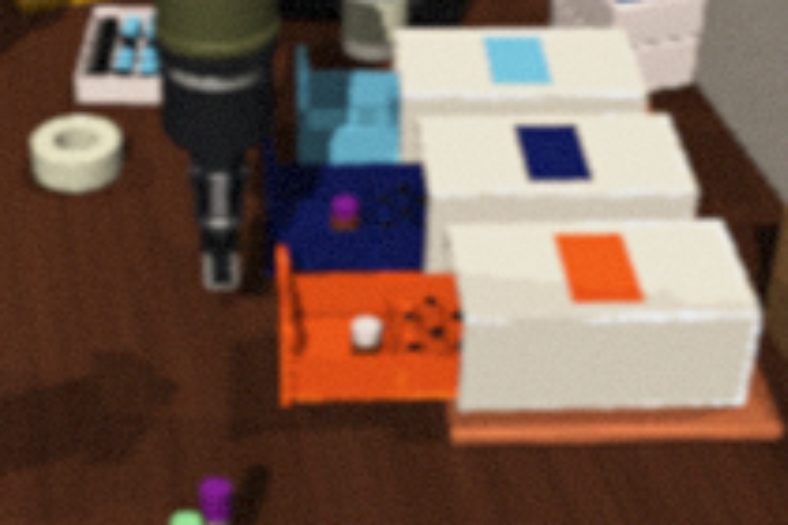

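The closed fingertips are in front of the orange front, at crop (220,285), with a gap of about 30 mm. I'll close in gently and push.

```bash
python3 -m crank '{"jaw":[0,0,0,0,0,0,0,0,0,0,0,0,0,0,0,0,0,0,0,0],"delta_pos":[[-8,-2,0],[-16,-4,0],[-20,-5,0],[-22,-5,0],[-24,-5,0],[-26,-5,0],[-28,-5,0],[-30,-5,0],[-32,-5,0],[-34,-5,0],[-37,-5,0],[-40,-5,0],[-44,-5,0],[-48,-5,0],[-53,-5,0],[-58,-5,0],[-63,-5,0],[-67,-5,0],[-70,-5,0],[-71,-5,0]],"twist":[0,0,0,0,0,0,0,0,0,0,0,0,0,0,0,0,0,0,0,0]}'; python3 - <<'E'
from h import *
rep(ORA,"top_2"); im=cv2.imread("pics/top_2.png")[70:230,155:365]
cv2.imwrite("pics/top_2z.png",cv2.resize(im,None,fx=3.75,fy=3.75))
E
```

```text
time_s: 4.07
tool_pos: [0.5269, -0.085, 0.0644]
ee_rot: [0.065, 0.998, -0.0, 0.0]
wrist_force: [-0.4, 0.5, -0.5]
opening: 0.0002
finger_force: 0.0
t 4.0667 loc mm [-8.99202353e+01 -2.44653323e-02] tcp z 0.06443937280045173 F [-0.4  0.5 -0.5] yaw err 2.9724489991694858e-05
```

View pics/top_2z.png

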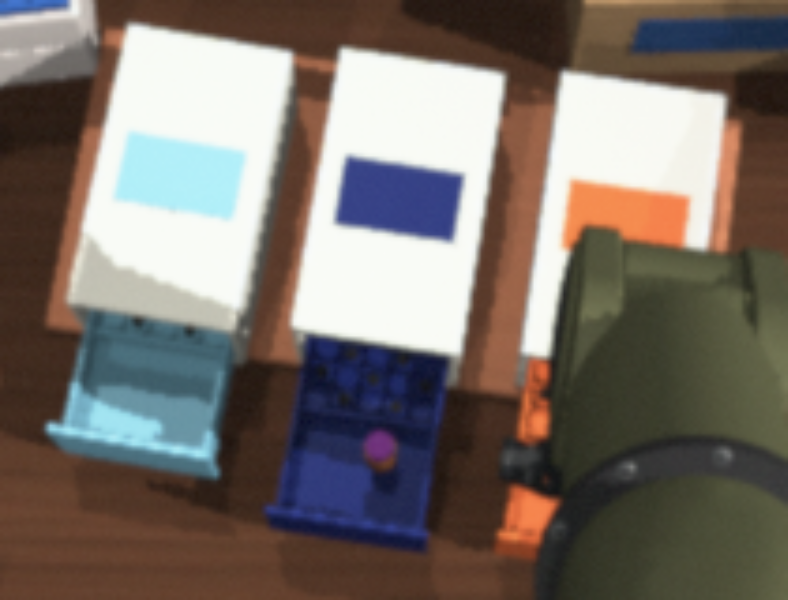

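The top view shows the orange front's left end still at about (500,540), though the tool is 30 mm further in and the force reads about 0. I'll check from the side.

```bash
python3 - <<'E'
from h import *
rep(ORA,"side_3"); im=cv2.imread("pics/side_3.png")[150:290,210:420]
cv2.imwrite("pics/side_3z.png",cv2.resize(im,None,fx=3.75,fy=3.75))
g=lambda P:(proj("side",P)-[210,150])*3.75
print("tip before",g([.4555,-.0701,.0445]),"tip now",g([.5269,-.085,.0445]))
c,s=np.cos(ORA[2]),np.sin(ORA[2])
for y in(-.054,0,.054):print(y,g([ORA[0]-.122*c-y*s,ORA[1]-.122*s+y*c,.078]))
E
```

```text
t 4.1167 loc mm [-9.00984190e+01 -6.44562865e-02] tcp z 0.0644093049170757 F [-0.4 -0.4  0.2] yaw err 3.5248206946558724e-06
tip before [[220.84247625 319.99609655]] tip now [[322.92594903 322.5823478 ]]
-0.054 [[280.36637602 333.34006999]]
0 [[277.87462138 285.66396051]]
0.054 [[275.56272018 241.42908567]]
```

View pics/side_3z.png

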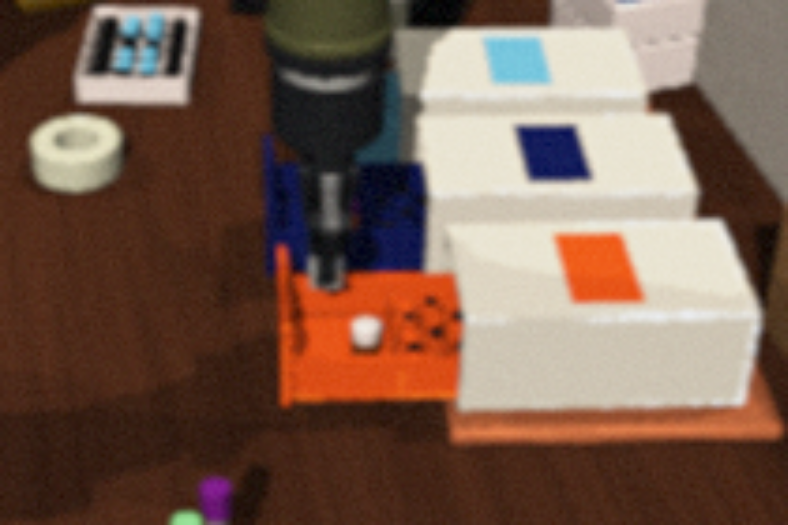

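The side view shows the fingertip at crop (327,290), about 32 px above where I predicted it. It cleared the front's top edge and now sits over the tray. The vial is untouched at (366,332). I'll work out the tip offset before moving.

```bash
python3 - <<'E'
from h import *
for z in (.18,.1937,.2067,.2127,.22,.235,.25): print(z,proj("side",[.2217,.5839,z])[0])
g=lambda P:(proj("side",P)-[210,150])*3.75
for z in (.045,.0644,.07,.078,.085,.118,.15): print(z,g([.5269,-.085,z])[0], ((proj("top",[.5269,-.085,z])-[155,70])*3.75)[0])
im=cv2.imread("pics/side0.png")[40:110,140:215]; im2=cv2.imread("pics/side_3.png")[165:240,260:335]
cv2.imwrite("pics/tips.png",np.hstack([cv2.resize(i,(400,560) if 0 else (390,390),interpolation=cv2.INTER_CUBIC) for i in(im,im2)]))
E
```

```text
0.18 [180.20369926 103.24370931]
0.1937 [179.71861735  99.6336198 ]
0.2067 [179.2542007   96.17732592]
0.2127 [179.03848656  94.57193242]
0.22 [178.77485896  92.60995611]
0.235 [178.22907009  88.54807169]
0.25 [177.67771144  84.44473577]
0.045 [322.93427014 322.02632412] [581.17495774 510.94489466]
0.0644 [323.26005605 300.25702769] [584.01706327 505.29617822]
0.07 [323.35517111 293.90135721] [584.85486876 503.63103046]
0.078 [323.49189686 284.76522458] [586.0656404  501.22460832]
0.085 [323.61235713 276.71596461] [587.13872415 499.09184241]
0.118 [324.19084841 238.06067733] [592.37654587 488.68161334]
0.15 [324.76909434 199.42178382] [597.75619135 477.98950797]
```

View pics/tips.png

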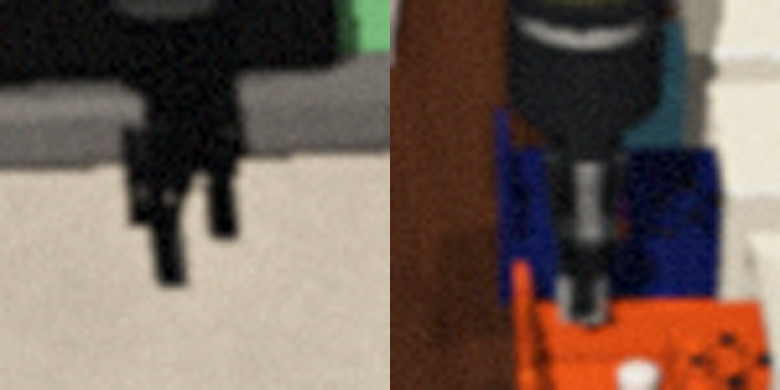

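The photos put the tips about 30 mm higher than the reported pose minus `tips_ahead` in both pictures. That explains passing over the front. I'll back out the way I came, raised, then find the true height by touching the bare table softly.

```bash
python3 -m crank '{"jaw":[0,0,0,0,0,0,0,0,0,0,0,0,0],"delta_pos":[[0,0,-15],[0,0,-35],[0,0,-40],[15,0,-40],[40,0,-40],[65,0,-40],[75,0,-35],[75,0,-10],[75,0,15],[75,0,25],[75,0,30],[75,0,30],[75,0,30]],"twist":[0,0,0,0,0,0,0,0,0,0,0,0,0]}'; python3 -c "
from h import *; rep(ORA,'side_4')
cv2.imwrite('pics/side_4z.png',cv2.resize(cv2.imread('pics/side_4.png')[150:290,210:420],None,fx=3.75,fy=3.75))"
```

```text
time_s: 5.25
tool_pos: [0.452, -0.0752, 0.0347]
ee_rot: [0.065, 0.998, -0.0, -0.0]
wrist_force: [-0.3, 0.2, 0.2]
opening: -0.0
finger_force: 0.0
t 5.25 loc mm [-1.65469383e+02 -8.19638328e-02] tcp z 0.03465617028314347 F [-0.3  0.2  0.2] yaw err -8.868724333385702e-05
```

View pics/side_4z.png

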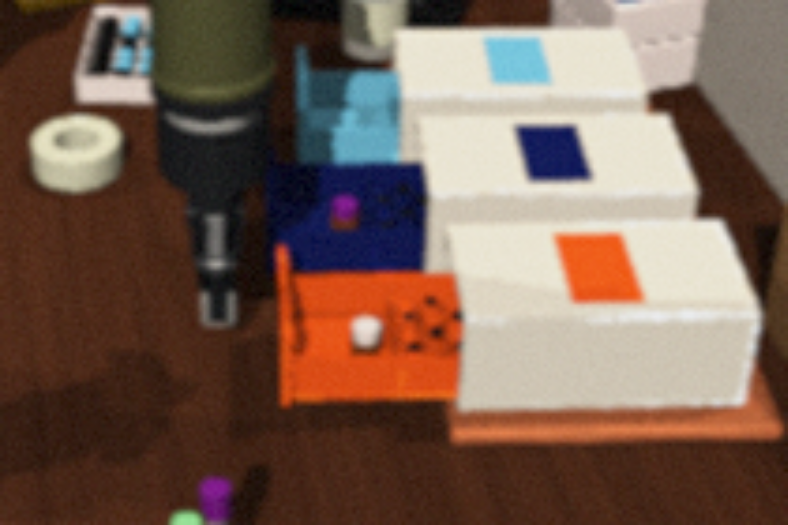

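The fingertip is now at crop (220,325), which matches a true tip height of about 0.042 m, around mid-height on the front. Pushing now.

```bash
python3 -m crank '{"jaw":[0,0,0,0,0,0,0,0,0,0,0,0,0,0,0,0,0,0,0,0],"delta_pos":[[-10,0,0],[-20,0,0],[-24,0,0],[-26,0,0],[-28,0,0],[-30,0,0],[-32,0,0],[-34,0,0],[-36,0,0],[-38,0,0],[-40,0,0],[-43,0,0],[-46,0,0],[-50,0,0],[-54,0,0],[-58,0,0],[-62,0,0],[-65,0,0],[-67,0,0],[-68,0,0]],"twist":[0,0,0,0,0,0,0,0,0,0,0,0,0,0,0,0,0,0,0,0]}'; python3 -c "
from h import *; rep(ORA,'side_5')
cv2.imwrite('pics/side_5z.png',cv2.resize(cv2.imread('pics/side_5.png')[150:290,210:420],None,fx=3.75,fy=3.75))"
```

```text
time_s: 6.97
tool_pos: [0.5197, -0.0842, 0.0344]
ee_rot: [0.065, 0.998, -0.0, 0.0]
wrist_force: [-1.9, -1.6, 0.7]
opening: -0.0002
finger_force: 0.9
t 6.9667 loc mm [-97.1900346   -0.13961718] tcp z 0.034389402340564174 F [-1.9 -1.6  0.7] yaw err -0.00013543139460450715
```

View pics/side_5z.png

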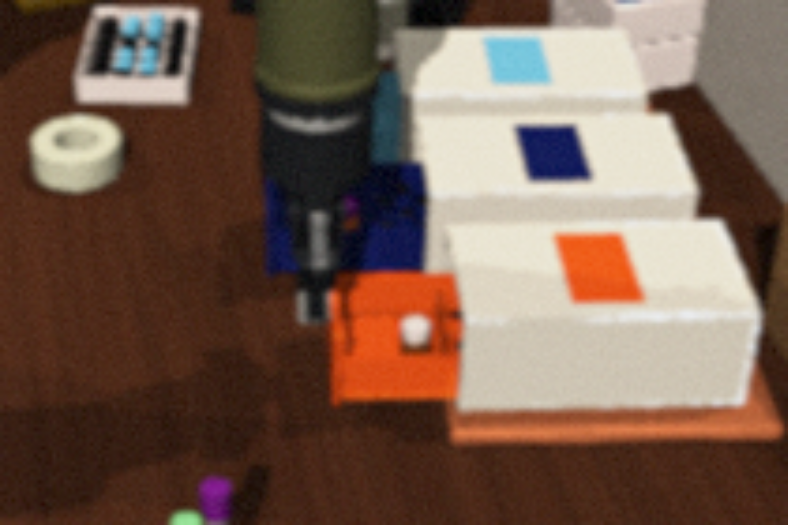

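The drawer is moving in, with its front now at crop x≈332 (was 280). The vial rides upright at (415,330).

```bash
python3 -m crank '{"jaw":[0,0,0,0,0,0,0,0,0,0,0,0,0,0,0,0,0,0,0,0],"delta_pos":[[-1,0,0],[-3,0,0],[-6,0,0],[-10,0,0],[-14,0,0],[-19,0,0],[-24,0,0],[-29,0,0],[-34,0,0],[-39,0,0],[-44,0,0],[-49,0,0],[-54,0,0],[-58,0,0],[-62,0,0],[-65,0,0],[-67,0,0],[-69,0,0],[-71,0,0],[-72,0,0]],"twist":[0,0,0,0,0,0,0,0,0,0,0,0,0,0,0,0,0,0,0,0]}'
python3 -m crank '{"jaw":[0,0,0,0,0],"delta_pos":[[-1,0,0],[-2,0,0],[-3,0,0],[-4,0,0],[-5,0,0]],"twist":[0,0,0,0,0]}'
```

```text
time_s: 8.68
tool_pos: [0.591, -0.0934, 0.0345]
ee_rot: [0.065, 0.998, -0.0, 0.0]
wrist_force: [-2.3, -1.0, 0.6]
opening: 0.0001
finger_force: 0.9
time_s: 9.1
tool_pos: [0.5958, -0.0941, 0.0345]
ee_rot: [0.065, 0.998, -0.0, -0.0]
wrist_force: [-2.3, -0.9, 0.0]
opening: -0.0004
finger_force: 0.9
```

```bash
python3 -c "
from h import *; rep(ORA,'side_6')
cv2.imwrite('pics/side_6z.png',cv2.resize(cv2.imread('pics/side_6.png')[150:290,250:460],None,fx=3.75,fy=3.75))"
```

```text
t 9.1 loc mm [-20.47585065  -0.04545763] tcp z 0.03449169865244174 F [-2.3 -0.9  0. ] yaw err -3.7443788948515744e-05
```

Force is still only the sliding friction, so I'll creep on to the stop.

```bash
for i in 1; do python3 -m crank '{"jaw":[0,0,0,0],"delta_pos":[[-1,0,0],[-2,0,0],[-3,0,0],[-3,0,0]],"twist":[0,0,0,0]}'; done
```

```text
time_s: 9.48
tool_pos: [0.5982, -0.0943, 0.0344]
ee_rot: [0.065, 0.998, 0.0, -0.001]
wrist_force: [-4.5, -0.3, 2.3]
opening: 0.0002
finger_force: 2.1
```

```bash
python3 -m crank '{"jaw":[0,0,0,0],"delta_pos":[[-1,0,0],[-2,0,0],[-3,0,0],[-3,0,0]],"twist":[0,0,0,0]}'
```

```text
time_s: 9.82
tool_pos: [0.598, -0.0943, 0.0342]
ee_rot: [0.065, 0.998, 0.0, -0.003]
wrist_force: [-12.8, 0.7, 9.2]
opening: -0.0002
finger_force: 6.4
```

The stop is reached: no further advance and the force rose to 13 N. Now I back off, lift, and move over the light-blue bay.

```bash
python3 -m crank '{"jaw":[0,0,0,0,0,0,0,0,0,0,0,0,0,0,0,0,0,0,0],"delta_pos":[[10,0,0],[30,0,0],[52,0,0],[52,0,-25],[52,0,-60],[52,0,-95],[52,10,-110],[52,35,-110],[52,65,-110],[52,97,-110],[52,130,-110],[52,163,-110],[52,196,-110],[52,229,-110],[52,260,-110],[52,285,-110],[52,300,-110],[52,300,-110],[52,300,-110]],"twist":[0,0,0,0,0,0,0,0.005,0.01,0.015,0.02,0.02,0.02,0.02,0.02,0.02,0.02,0.02,0.02]}'; python3 -c "
from h import *; rep(SKY,'side_7')
a=cv2.resize(cv2.imread('pics/side_7.png')[130:270,250:440],None,fx=4,fy=4)
cv2.imwrite('pics/side_7z.png',a)"
```

```text
time_s: 11.4
tool_pos: [0.5895, 0.2096, 0.1444]
ee_rot: [0.075, 0.997, -0.0, 0.0]
wrist_force: [0.5, -0.9, 0.4]
opening: -0.0004
finger_force: 0.0
t 11.4 loc mm [-5.52367029e+01 -1.10055232e-02] tcp z 0.1443685754610928 F [ 0.5 -0.9  0.4] yaw err 0.0005930621323103069
```

View pics/side_7z.png

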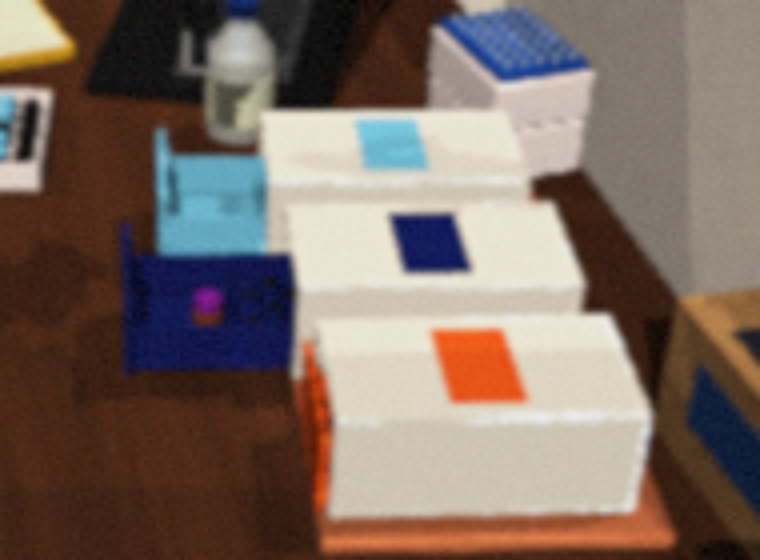

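The light-blue front is at about crop (160,180) and the orange drawer looks nearly shut at x≈305–330. I'll check the orange front numerically against the predicted shut position and locate the tip.

```bash
python3 - <<'E'
from h import *
c,s=np.cos(ORA[2]),np.sin(ORA[2])
W=lambda p,x,y,z:[p[0]+x*np.cos(p[2])-y*np.sin(p[2]),p[1]+x*np.sin(p[2])+y*np.cos(p[2]),z]
g=lambda P:((proj("side",P)-[250,130])*4).round()
print("shut front side view", g([W(ORA,x,y,z) for x in(-.008,-.02) for y,z in((-.054,.078),(-.054,.016),(.054,.078))]).tolist())
print("tip",proj("side",[.5895,.2096,.152]), "roof", g([W(ORA,0,-.056,.092),W(ORA,0,-.056,.012)]).tolist())
im=imaging.snapshot("top")[:,:,::-1]; cv2.imwrite("pics/top_8.png",im)
print("top shut", ((proj("top",[W(ORA,-.008,y,.078) for y in(-.054,.054)])-[155,70])*3.75).tolist())
a=cv2.resize(im[70:230,155:365],None,fx=2.5,fy=2.5)[:, :400]; a=cv2.resize(im[120:220,160:360],None,fx=2,fy=2)
b=cv2.resize(cv2.imread("pics/side_7.png")[60:240,250:450],None,fx=2,fy=2)
cv2.imwrite("pics/c8.png",np.hstack([cv2.copyMakeBorder(a,0,160,0,0,0),b]))
E
```

```text
shut front side view [[319.0, 432.0], [314.0, 507.0], [301.0, 334.0], [300.0, 432.0], [295.0, 507.0], [283.0, 335.0]]
tip [[299.0104601 148.658761 ]] roof [[333.0, 416.0], [326.0, 513.0]]
top shut [[682.0348613993848, 393.51415387439124], [521.4468768404909, 370.21218708413164]]
```

View pics/c8.png

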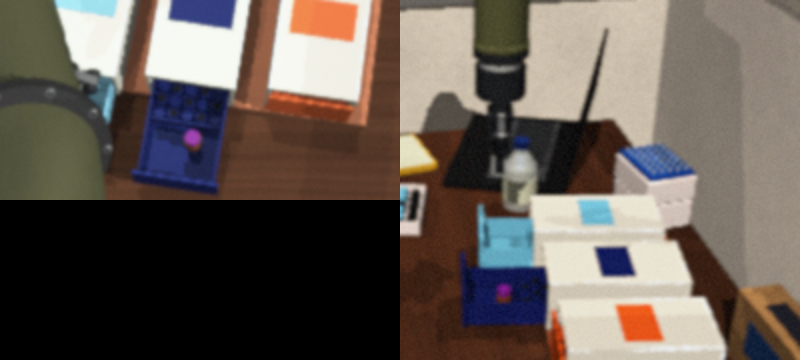

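The side view confirms the orange front where the shut position predicts it (crop x 302–318). The tip at full-image (300,149) matches my corrected height model. I've used up my picture allowance (one over), so from here I go by force and numbers. Descending into the light-blue bay.

```bash
python3 -m crank '{"jaw":[0,0,0,0,0,0,0,0,0],"delta_pos":[[0,0,15],[0,0,40],[0,0,60],[0,0,75],[0,0,88],[0,0,98],[0,0,105],[0,0,107],[0,0,107]],"twist":[0,0,0,0,0,0,0,0,0]}'
```

```text
time_s: 12.25
tool_pos: [0.5893, 0.2086, 0.0374]
ee_rot: [0.076, 0.997, -0.0, -0.0]
wrist_force: [0.6, -0.7, -0.3]
opening: 0.0
finger_force: 0.0
```

```bash
python3 -m crank '{"jaw":[0,0,0,0,0,0,0,0,0,0,0,0,0,0,0,0],"delta_pos":[[3,0,0],[6,0,0],[9,0,0],[12,0,0],[15,0,0],[18,0,0],[21,0,0],[24,0,0],[27,0,0],[30,0,0],[33,0,0],[36,0,0],[38,0,0],[39,0,0],[40,0,0],[40,0,0]],"twist":[0,0,0,0,0,0,0,0,0,0,0,0,0,0,0,0]}'; python3 -c "
from h import *; rep(SKY)"
```

```text
time_s: 13.58
tool_pos: [0.5494, 0.2154, 0.0374]
ee_rot: [0.075, 0.997, -0.0, -0.0]
wrist_force: [0.6, 0.1, 0.3]
opening: -0.0001
finger_force: 0.5
t 13.5833 loc mm [-95.74411398  -0.27711411] tcp z 0.03741046511945699 F [0.6 0.1 0.3] yaw err -0.0005346102377860595
```

```bash
cat >> h.py <<'E'
def sky_left(im):
    hsv=cv2.cvtColor(im,cv2.COLOR_BGR2HSV)
    m=cv2.inRange(hsv,(90,70,60),(108,255,255)); m[:155]=0; m[200:]=0; m[:,:270]=0; m[:,340:]=0
    ys,xs=np.nonzero(m); return np.percentile(xs,[1,3]) , len(xs)
E
python3 - <<'E'
from h import *
b=imaging.snapshot("side")[:,:,::-1].copy(); cv2.imwrite("pics/side_9.png",b)
for n in("side_7","side_9"): print(n,sky_left(cv2.imread(f"pics/{n}.png")))
for x in(-.086,-.117,-.148): print(x,proj("side",[[SKY[0]+x*np.cos(SKY[2])-y*np.sin(SKY[2]),SKY[1]+x*np.sin(SKY[2])+y*np.cos(SKY[2]),z] for y in(-.054,.054) for z in (.03,.078)]).round().tolist())
E
```

```text
side_7 (array([289., 289.]), 693)
side_9 (array([280., 281.]), 844)
-0.086 [[289.0, 191.0], [289.0, 178.0], [289.0, 174.0], [289.0, 161.0]]
-0.117 [[279.0, 192.0], [279.0, 178.0], [279.0, 174.0], [279.0, 162.0]]
-0.148 [[270.0, 192.0], [269.0, 178.0], [270.0, 174.0], [270.0, 162.0]]
```

The light-blue front moved from column 289 to 280, now out at about −0.115 local. I'll continue to the stop (about −0.148).

```bash
python3 -m crank '{"jaw":[0,0,0,0,0,0,0,0,0,0,0,0],"delta_pos":[[2,0,0],[5,0,0],[8,0,0],[11,0,0],[15,0,0],[19,0,0],[22,0,0],[25,0,0],[27,0,0],[29,0,0],[31,0,0],[32,0,0]],"twist":[0,0,0,0,0,0,0,0,0,0,0,0]}'; python3 -m crank '{"jaw":[0,0,0,0],"delta_pos":[[1,0,0],[2,0,0],[3,0,0],[3,0,0]],"twist":[0,0,0,0]}'; python3 -c "
from h import *; rep(SKY)"
```

```text
time_s: 14.63
tool_pos: [0.5178, 0.2202, 0.0375]
ee_rot: [0.075, 0.997, -0.0, -0.0]
wrist_force: [2.4, 0.3, -0.6]
opening: 0.0001
finger_force: 0.9
time_s: 14.97
tool_pos: [0.5157, 0.2205, 0.0375]
ee_rot: [0.076, 0.997, 0.0, 0.001]
wrist_force: [5.2, 0.1, -3.1]
opening: 0.0001
finger_force: 1.9
t 14.9667 loc mm [-129.80533069   -0.29747094] tcp z 0.03754212937478725 F [ 5.2  0.1 -3.1] yaw err -0.0010531524946009452
```

```bash
python3 -m crank '{"jaw":[0,0,0,0],"delta_pos":[[1,0,0],[2,0,0],[3,0,0],[3,0,0]],"twist":[0,0,0,0]}'
```

```text
time_s: 15.3
tool_pos: [0.5157, 0.2206, 0.0377]
ee_rot: [0.076, 0.997, 0.0, 0.003]
wrist_force: [11.6, -1.3, -8.6]
opening: -0.0001
finger_force: 5.8
```

The stop is reached. Now I back off the front, lift straight up, and swing aside to the left.

```bash
python3 -m crank '{"jaw":[0,0,0,0,0,0,0,0,0,0,0,0,0,0,0,0,0,0],"delta_pos":[[-5,0,0],[-15,0,0],[-25,0,0],[-25,0,0],[-25,0,-20],[-25,0,-50],[-25,0,-85],[-25,0,-120],[-25,0,-155],[-25,0,-185],[-5,20,-185],[20,50,-185],[40,80,-185],[60,110,-185],[80,140,-185],[100,170,-185],[110,190,-185],[110,190,-185]],"twist":[0,0,0,0,0,0,0,0,0,0,0,0,0,0,0,0,0,0]}'; python3 - <<'E'
from h import *
rep(SKY)
b=imaging.snapshot("side")[:,:,::-1].copy(); t=imaging.snapshot("top")[:,:,::-1].copy(); cv2.imwrite("pics/side_10.png",b);cv2.imwrite("pics/top_10.png",t)
print(sky_left(b))
# compare with start outside the changed regions, and orange/sky extents
d=cv2.absdiff(t,cv2.imread("pics/top0.png")).max(2)>70
n,l,st,ce=cv2.connectedComponentsWithStats(d.astype(np.uint8)); print("top diff",[s.tolist() for s in st[1:] if s[4]>15])
d=cv2.absdiff(b,cv2.imread("pics/side0.png")).max(2)>70
n,l,st,ce=cv2.connectedComponentsWithStats(d.astype(np.uint8)); print("side diff",[s.tolist() for s in st[1:] if s[4]>15])
h=cv2.cvtColor(t,cv2.COLOR_BGR2HSV); m=cv2.inRange(h,(3,170,90),(14,255,255)); m[:155]=0;m[225:]=0;m[:,:280]=0;m[:,350:]=0
ys,xs=np.nonzero(m);print("orange rows",ys.min(),ys.max(),"exp shut row",70+370/3.75,70+394/3.75)
m=cv2.inRange(h,(88,70,60),(108,255,255));m[:155]=0;m[230:]=0;m[:,:155]=0;m[:,225:]=0
ys,xs=np.nonzero(m);print("sky max row",ys.max());print("exp",proj("top",[[SKY[0]-.148*np.cos(SKY[2])-y*np.sin(SKY[2]),SKY[1]-.148*np.sin(SKY[2])+y*np.cos(SKY[2]),.078] for y in(-.054,.054)]))
E
```

```text
time_s: 16.8
tool_pos: [0.4274, 0.4315, 0.2219]
ee_rot: [0.071, 0.997, 0.001, -0.002]
wrist_force: [-0.5, 0.4, 0.1]
opening: -0.0004
finger_force: 0.0
t 16.8 loc mm [-248.69955563  195.09763863] tcp z 0.22192290052564434 F [-0.5  0.4  0.1] yaw err 0.0077101011721974755
(array([270., 271.]), 1175)
top diff [[186, 163, 9, 6, 25], [199, 171, 6, 7, 29], [320, 170, 13, 4, 21], [190, 173, 7, 7, 24], [288, 174, 45, 46, 1116], [318, 176, 5, 7, 24], [161, 187, 50, 34, 1116], [196, 188, 12, 4, 31], [0, 201, 66, 90, 4752], [67, 223, 16, 8, 82], [121, 410, 14, 10, 20]]
side diff [[74, 0, 12, 23, 192], [118, 0, 10, 32, 191], [220, 0, 29, 64, 1224], [73, 26, 8, 8, 47], [110, 34, 18, 88, 536], [66, 39, 13, 14, 100], [164, 54, 22, 38, 565], [237, 64, 7, 18, 78], [217, 67, 22, 61, 828], [247, 81, 48, 46, 1444], [243, 84, 4, 8, 22], [209, 132, 12, 11, 61], [268, 162, 25, 34, 551], [283, 215, 47, 43, 1437], [326, 216, 3, 7, 18]]
orange rows 166 180 exp shut row 168.66666666666669 175.06666666666666
sky max row 220
exp [[206.88413632 216.9147506 ]
 [163.26426521 209.70748527]]
```

Orange is shut, light-blue is fully open at column 270 as predicted, and the navy region shows no change. The arm is clear.

```bash
python3 -c "
from workcell import order; print(order.finish_job())"
```

```text
the job is handed in; nothing more can be done
None
```

The job is handed in: the orange drawer is pushed shut (vial last seen upright mid-push, not visible once shut), the light-blue drawer is pushed out to its stop, the navy drawer shows no change and the arm is clear; on a first pass the fingertips cleared the orange front's top edge and hung over its tray without visibly touching anything, and I viewed 11 pictures against the limit of 10.

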